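Sweep the parcel scale clear and put the scraper back in its slot

ROBOT

A 6-joint arm with a two-finger parallel gripper is mounted at the origin on the work surface. World frame = base frame: x ahead of the robot, y to its left, z up, the work surface at z = 0. Lengths are in m, angles in rad, forces in N, time in s.
With the tool pointing down it reaches from about 0.35 to 0.775 m from the base axis. Payload 5.5 kg.
Tool frame: the origin (TCP) lies midway between the tips of the shut fingers; the grasp point (between the pads) lies 19 mm behind it; z points along the fingers, x is the direction in which the jaws open and shut, and the axes are right-handed (so a half turn about z gives the same grasp; the last joint's range is limited). The gripper opens to 85 mm and grips with 20 to 120 N. Pads are 22 mm wide; open, the fingers measure 114 mm over their backs; the gripper's body (76 mm by 85 mm) begins 54 mm behind the grasp point. The pads swing forward as they close: fully open they stand 13 mm farther back than shut.
Start: joints at [1.011, 0.313, 0.046, 1.304, 0, 1.431], TCP at [0.234, 0.525, 0.231] pointing down, gripper open.
Joint ranges: [-2.76, 2.76], [-0.86, 1.69], [-1.03, 1.26], [-2.2, 2.34], [-1.47, 1.5], [-3.14, 3.14]. Speed limits (rad/s): [2.57, 2.57, 3.14, 3.14, 3.14, 3.14].

INTERFACE

Orientations are given as a unit quaternion [w, x, y, z].
In Python, from workcell import env gives the robot as it stands.
- The arm moves only by the tool servo_tool, never from a script. Its argument "targets" is a list of rows, each an object with "xyz": the shift along the tool's x, y, z in m, a list of three; "twist": the turn, a rotation vector about the tool's x, y, z in rad, a list of three; "jaw": the opening, from 0 (shut) to 1 (fully open). A call has 1 to 12 rows; each row is the pose to reach, as a shift and turn from the pose commanded when the call began, along the tool's axes at that moment; what a row does not reach only later rows make up. A row lasts 1/12 s, in which the tool goes at most 41.7 mm and 7.16 degrees, less where a joint would pass 70% of its speed; a pose out of reach is approached as far as the arm can. A call with a gripper value outside its range is refused whole. The fingers move at their own pace and stop on an object; "squeeze" is the grip in N (left out, the last holds). Time passes only in rows, so rows that repeat a pose let the fingers close. It gives the time, the measured TCP pose, the force and the opening at its end, in the units of the state.
- env.get_state(): the state, without advancing time (a new reading comes with each control period).
- env.read_camera(name): name is "scene" or "top" or "wrist"; returns a dict with "color" (480x640x3 uint8, red, green, blue), "depth" (480x640 float32, m along the optical axis (not along the pixel's ray), 0 where there is no reading), "fx", "fy", "cx", "cy" (pixels), "eye" and "attitude" of the camera in the world. Camera axes: x right, y down, z forward; pixel columns grow to the right and rows downward; lengths in m; the calibration is good to about 2 mm. A picture is of the moment at which its call begins.
- env.hand_in(): hands the job in, once; it reports no verdict.
The state is a dict: "clock": time; "joint_pos": joint angles; "qvel": joint speeds; "tau": joint torques, N m; "tcp_pos": TCP position; "orientation": TCP orientation; "wrist_force": force on the tool from outside, world axes, zero at the start; "ft_torque": the same for the moment, N m; "finger_gap": finger opening in m.
Only numpy, scipy, OpenCV 4.12 (cv2) and the standard library are available. Lean on these libraries where they do the work, as an engineer would, in place of code of your own. Each camera call takes 0.05 s, during which the arm holds its last target. There are 200 camera calls.

TASK

Take the long scraper block by its grip and sweep the four wooden chips off the parcel scale's plate into the catch tray beside it, pushing them only with the scraper and not with the gripper. Then return the scraper to its own slot on the sloping rack, the one whose label shows the long block, setting it right down on the slot floor before you let go. Leave the other tools and goods on the bench where they are.

Things in the scene. Friction and masses are not known exactly. Their poses are not given: they have to be found in the camera images.
- scraper: the scraper to use, the longer of two alike: pale wooden block with rubber sole, 160 mm long (x) x 32 wide (y) x 30 high, with a dark wooden grip bar on top, 100 mm long (x), 22 thick (y), from 30 to 70 mm above the underside, centred. Either way round is the same. About 0.3 kg. Stands on its sole on the bench. Origin: centre of the underside, z up
- scale: low fixed parcel scale. Origin: on the bench under the centre of its steel plate, z up. Plate 200 x 200 mm, top 60 mm above the bench; rails 10 mm high along its two x edges (200 mm apart inside), open on both y edges. Catch tray beyond its -y edge. Display housing, 50 mm high, on its +x side at x = 107 to 157 mm
- plate_mid (a point): centre of the weighing plate's upper surface (scale axes)
- tray_mid (a point): centre of the dark steel catch tray's floor (scale axes), 162 mm from the plate's centre in -y, 8 mm above the bench. Inside, the tray spans y = -100 to -220 mm and x = -97 to 97 mm of the scale; end walls 40 mm, outer wall 55 mm above the bench
- rack: grey fixed tool rack; its face, 284 mm wide, slopes up at 30 degrees from horizontal, away from the robot (front edge about 20 mm, back edge about 150 mm high). Three slots side by side, 88 mm apart, in any order, run up the slope; each has a white picture label above its upper end. Origin: on the bench under its middle, x horizontal towards the high back edge
- slot_long: the scraper's own slot, empty, fixed: 172 mm long and 40 mm wide inside; its label shows the long block with its grip (46 mm wide picture). Walls 4 mm thick, 22 mm above its floor, open on top. Origin: centre of the floor's upper surface; x up the slope along the slot, y across, z square out of the slope (30 degrees from vertical, leaning to the low front edge on the robot's side)
- slot_roll: another slot, empty, not for the scraper: 172 mm long and 62 mm wide inside; its label shows a round roll. Axes as for the scraper's slot
- slot_short: another slot, empty, not for the scraper: 112 mm long and 40 mm wide inside; its label shows the short block (26 mm wide picture). Axes as for the scraper's slot
- chip1: loose pale wooden chip from a crate, 60 x 24 x 12 mm, 12 g, lying flat on the scale plate; all of it is within 80 mm of the plate's centre line in x and from 45 mm on the +y side to 90 mm on the -y side of its centre. Origin: centre of its underside
- chip2: loose pale wooden chip from a crate, 60 x 24 x 12 mm, 12 g, lying flat on the scale plate; all of it is within 80 mm of the plate's centre line in x and from 45 mm on the +y side to 90 mm on the -y side of its centre. Origin: centre of its underside
- chip3: loose pale wooden chip from a crate, 60 x 24 x 12 mm, 12 g, lying flat on the scale plate; all of it is within 80 mm of the plate's centre line in x and from 45 mm on the +y side to 90 mm on the -y side of its centre. Origin: centre of its underside
- chip4: loose pale wooden chip from a crate, 60 x 24 x 12 mm, 12 g, lying flat on the scale plate; all of it is within 80 mm of the plate's centre line in x and from 45 mm on the +y side to 90 mm on the -y side of its centre. Origin: centre of its underside
- short_block: short scraper block (bystander, same make as the scraper but only 100 mm long with a 60 mm grip, 70 mm tall). Origin: centre of its underside
- dispenser: black desktop tape dispenser, 150 x 60 mm, about 100 mm tall (bystander). Origin: centre of its underside
- carton: closed cardboard carton 100 x 140 x 100 mm (bystander). Origin: centre of its underside
- bottle: clear bottle with blue cap, 64 mm diameter, 200 mm tall (bystander). Origin: centre of its underside
- brush: hand brush lying on the bench near the robot (bystander)
- mug: white mug, 80 mm diameter, 90 mm tall (bystander). Origin: centre of its underside
There are look-alikes about, which are no part of the job. Leave any purple look-alike of the chip2 alone.

How it is judged:
On the way, in this order (a step that is already met when the one before it is completed fails the run):
1. all four chips are in the catch tray (x of chip1 in the frame of scale between -0.1 and 0.1 m and y of chip1 in the frame of scale between -0.222 and -0.1 m and z of chip1 in the frame of scale between 0 and 0.055 m and x of chip2 in the frame of scale between -0.1 and 0.1 m and y of chip2 in the frame of scale between -0.222 and -0.1 m and z of chip2 in the frame of scale between 0 and 0.055 m and x of chip3 in the frame of scale between -0.1 and 0.1 m and y of chip3 in the frame of scale between -0.222 and -0.1 m and z of chip3 in the frame of scale between 0 and 0.055 m and x of chip4 in the frame of scale between -0.1 and 0.1 m and y of chip4 in the frame of scale between -0.222 and -0.1 m and z of chip4 in the frame of scale between 0 and 0.055 m), for 0.2 s.
2. the scraper, still held, is down on the floor of its own slot (x of scraper in the frame of slot_long between -0.01 and 0.01 m and y of scraper in the frame of slot_long between -0.007 and 0.007 m and z of scraper in the frame of slot_long between -0.004 and 0.006 m and angle between the x axis of scraper and the x axis of slot_long, either way round below 0.09 rad and angle between the z axis of scraper and the z axis of slot_long, either way round below 0.09 rad and contact force between the fingers and scraper above 0.5 N), for 0.1 s.
At the end, for the whole second after the job is handed in: The scraper lies in its own slot, sole on the slot floor (within 6 mm), inside the slot's walls (within 10 mm along and 7 mm across of its centre, within 5 degrees of its direction and slope), released and at rest; all four chips are at rest in the scale's catch tray, below the plate (all of step 1 and x of scraper in the frame of slot_long between -0.01 and 0.01 m and y of scraper in the frame of slot_long between -0.007 and 0.007 m and z of scraper in the frame of slot_long between -0.004 and 0.006 m and angle between the x axis of scraper and the x axis of slot_long, either way round below 0.09 rad and angle between the z axis of scraper and the z axis of slot_long, either way round below 0.09 rad and linear speed of each of chip1, chip2, chip3, chip4, scraper below 0.03 m/s); the robot touches nothing.
It fails at once if the gripper or arm touches a chip (contact force between any of the fingers, the arm and chip1 above 0.5 N or contact force between any of the fingers, the arm and chip2 above 0.5 N or contact force between any of the fingers, the arm and chip3 above 0.5 N or contact force between any of the fingers, the arm and chip4 above 0.5 N).
It fails at once if another tool or item on the bench is moved by more than 30 mm (distance of any of short_block, dispenser, carton, bottle, brush, mug from where it was at the start of the episode above 0.03 m).
It also fails if it takes over 56 s, if anything falls off the work surface, if the arm or the gripper's body presses on something with over 40 N, if the wrist force passes 120 N, or if a joint passes its speed limit or range.

## Working session

There is one attempt and no reset: what is moved stays moved. The work goes in short steps, Python scripts to look and compute and a tool call to move; the robot and the scene stay as the last step left them, time stands still between calls to the robot, and variables do not carry over. Pictures are saved under pics/ and viewed, about 8 in all and at most 12, crops included, and the job is handed in when it is done.

Besides the shell and the picture viewer there is one more tool, called after "Request:" as name(argument=value, ...), one argument or row to a line, values as JSON. servo_tool: Moves the arm, as the interface text tells. Its arguments: {"type":"object","properties":{"targets":{"type":"array","items":{"type":"object","properties":{"xyz":{"type":"array","items":{"type":"number"}},"twist":{"type":"array","items":{"type":"number"}},"jaw":{"type":"number"}}}},"squeeze":{"type":"number"}},"required":["targets"]}

```bash
ls; mkdir -p pics; cat > h.py <<'E'
import numpy as np, cv2
from scipy.spatial.transform import Rotation as R
from workcell import env
def rot(q): return R.from_quat([q[1],q[2],q[3],q[0]])
def cam(n):
    c=env.read_camera(n); np.savez(''+n+'.npz',**{k:np.array(v) for k,v in c.items()}); return c
def load(n): return dict(np.load(''+n+'.npz'))
def cloud(c):
    v,u=np.mgrid[0:480,0:640]; d=c['depth']
    p=np.stack([(u-c['cx'])/c['fx']*d,(v-c['cy'])/c['fy']*d,d],-1)
    a=np.array(c['attitude']); M=a if a.shape==(3,3) else rot(a).as_matrix()
    P=p@M.T+np.array(c['eye']); P[d==0]=np.nan; return P
E
python3 - <<'E'
from h import *
for n in ['scene','top']:
    c=cam(n); cv2.imwrite(f'pics/{n}0.png',c['color'][:,:,::-1]); print(n,c['eye'],c['attitude'],c['fx'])
print(env.get_state())
E
```

```text
pics
scene [0.88777162 0.39657277 0.99456626] [-0.09831214  0.33008492  0.90403708 -0.25317114] 468.41387812867725
top [ 0.35096474 -0.00592284  1.02856315] [ 0.06638852 -0.67906699  0.72719397 -0.07516328] 451.8045711604299
{'clock': 0.1, 'joint_pos': array([ 1.01140325e+00,  3.13924798e-01,  4.50959357e-02,  1.30355064e+00,
       -1.12183246e-05,  1.43116596e+00]), 'qvel': array([ 3.93153224e-04, -1.27719909e-03,  1.95775349e-03, -9.01695198e-05,
        3.10965965e-04,  2.39919769e-03]), 'tau': array([ 2.33811727e-03, -4.81726170e+01,  2.99243939e+01,  1.27848261e-02,
       -1.85778595e-04, -5.46430272e-06]), 'tcp_pos': array([0.23413383, 0.52469929, 0.23049966]), 'orientation': array([ 3.39303588e-04,  8.38910867e-01,  5.44268253e-01, -7.15201639e-04]), 'wrist_force': array([-0.42442717, -0.51685574,  0.54858821]), 'ft_torque': array([ 0.06302442, -0.00855413, -0.01882894]), 'finger_gap': 0.08570168309618716}
```

View pics/top0.png

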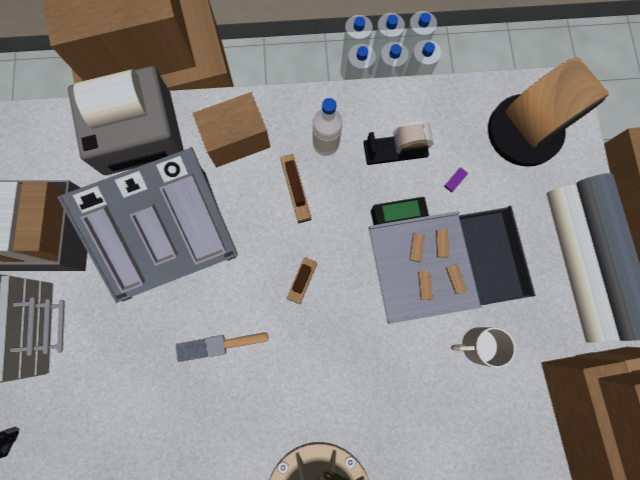

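View pics/scene0.png

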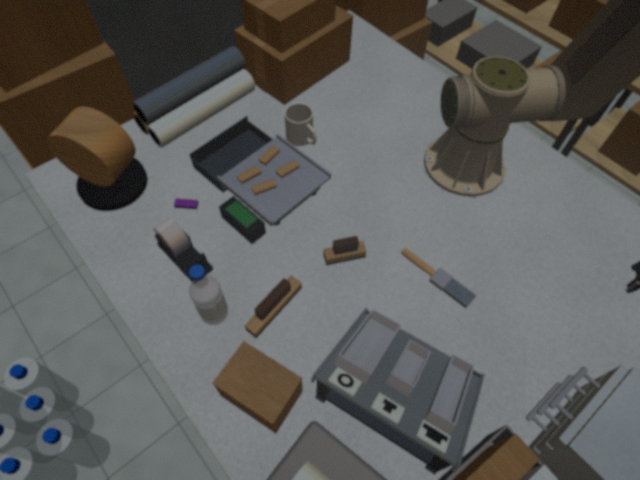

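Top view: the scraper is at about (295,188), with the short block at (302,280). The scale plate centre is near (425,268) and the tray is to its right at (500,257). On the rack, the long-block label is the left one at (90,200), so its slot is at about (112,248). The purple decoy lies off the plate. Next I'll measure from depth.

```bash
python3 - <<'E'
from h import *
c=load('top'); P=cloud(c); 
c2=load('scene');P2=cloud(c2)
def rect(Q,name):
    Q=Q[~np.isnan(Q).any(1)]
    r=cv2.minAreaRect((Q[:,:2]*1000).astype(np.float32)); print(name,len(Q),np.round(r[0],1),np.round(r[1],1),round(r[2],1),'z',np.round(np.percentile(Q[:,2],[5,50,95]),4))
def reg(P,u0,u1,v0,v1,z0,z1):
    Q=P[v0:v1,u0:u1].reshape(-1,3); return Q[(Q[:,2]>z0)&(Q[:,2]<z1)]
rect(reg(P,275,315,145,228,.055,.09),'grip top'); rect(reg(P,275,315,145,228,.02,.09),'scraper')
rect(reg(P2,230,310,265,345,.055,.09),'grip s');rect(reg(P2,230,310,265,345,.02,.09),'scr s')
rect(reg(P,280,325,250,310,.02,.09),'short')
b=P[380:440,150:260].reshape(-1,3);print('bench z',np.nanmedian(b[:,2]))
# rays
print('plate z',np.nanmedian(P[300:312,400:460,2]),np.nanmedian(P2[160:200,270:300,2]))
rect(reg(P,360,480,205,330,.05,.08),'plate'); 
rect(reg(P,400,472,225,305,.067,.08),'chips')
rect(reg(P,365,432,190,225,.04,.2),'disp')
# slot floor plane
Q=P[225:270,100:118].reshape(-1,3)
for u,v in [(90,225),(100,235),(112,248),(125,270),(130,280),(150,235),(195,215)]: print(u,v,np.round(P[v,u],4))
# grid of depth-derived colors saved: ortho crop of rack enlarged
cv2.imwrite('pics/rack.png',cv2.resize(c['color'][145:305,55:240,::-1],None,fx=4,fy=4,interpolation=cv2.INTER_CUBIC)[:600,:740])
cv2.imwrite('pics/scale.png',cv2.resize(c['color'][190:330,360:540,::-1],None,fx=4,fy=4,interpolation=cv2.INTER_CUBIC))
E
```

```text
grip top 438 [668.1   6.9] [100.2  22.1] 11.6 z [0.0639 0.0687 0.0719]
scraper 941 [677.1 -18.6] [168.1  85.3] 11.4 z [0.0266 0.0384 0.071 ]
grip s 501 [670.5   7.8] [99.8 22.9] 11.2 z [0.059  0.0688 0.0722]
scr s 1186 [670.2   8.2] [160.   33.4] 10.6 z [0.0252 0.0419 0.0713]
short 659 [452.    5.7] [32.3 99.8] 63.4 z [0.027  0.0323 0.0712]
bench z -0.00012281475357256433
plate z 0.0604214110859716 0.060135273062627226
plate 9672 [ 461.6 -259.2] [303.2 201.9] 5.6 z [0.0538 0.0605 0.0727]
chips 1307 [ 464.  -280.8] [146.3  98.4] 9.8 z [0.0688 0.072  0.0749]
disp 1343 [ 581.2 -227.1] [ 68.1 123.4] 3.5 z [0.0471 0.0511 0.0703]
90 225 [0.5841 0.4301 0.12  ]
100 235 [0.5658 0.4174 0.102 ]
112 248 [0.5404 0.4003 0.0825]
125 270 [0.4951 0.3816 0.0592]
130 280 [0.4748 0.3767 0.0436]
150 235 [0.5628 0.3198 0.0838]
195 215 [0.6001 0.2235 0.0843]
```

View pics/rack.png

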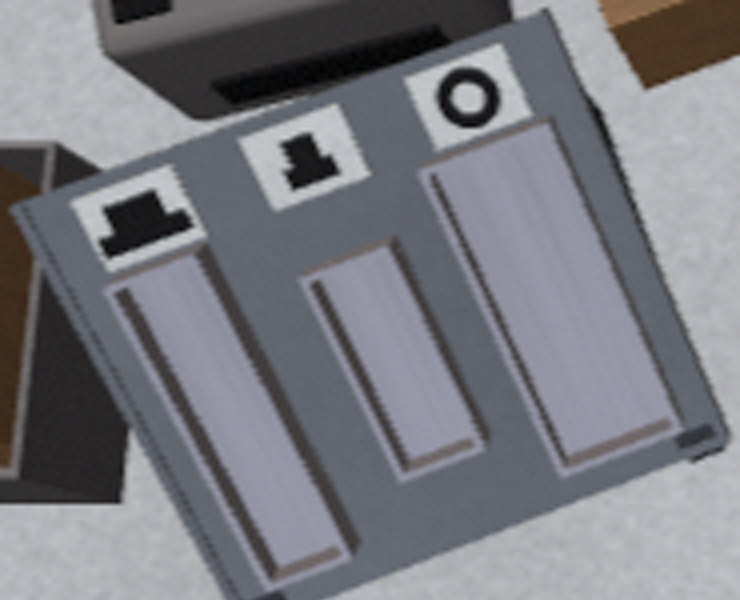

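View pics/scale.png

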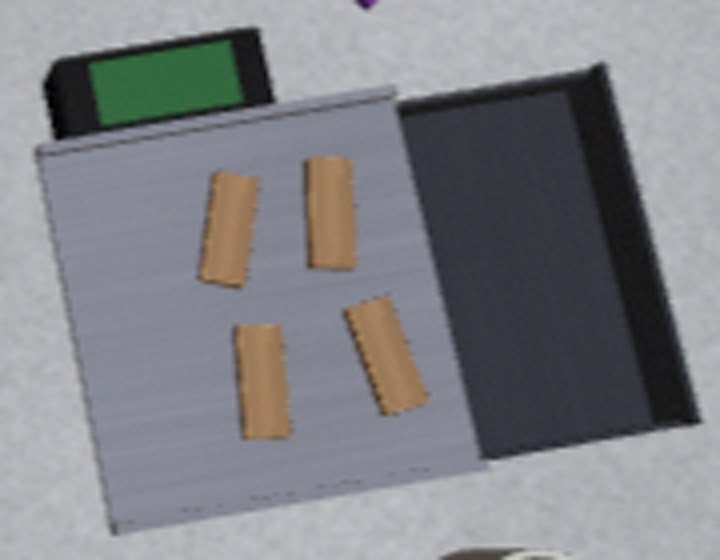

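```bash
cat >> h.py <<'E'
def fitplane(Q):
    Q=Q[~np.isnan(Q).any(1)]
    for _ in range(5):
        m=Q.mean(0); n=np.linalg.svd(Q-m)[2][2]; n*=np.sign(n[2]); r=(Q-m)@n; Q=Q[abs(r)<max(2.5*np.median(abs(r)),1e-3)]
    return m,n
def proj(c,X):
    a=np.array(c['attitude']); M=a if a.shape==(3,3) else rot(a).as_matrix()
    p=(X-np.array(c['eye']))@M; return np.stack([p[...,0]/p[...,2]*c['fx']+c['cx'],p[...,1]/p[...,2]*c['fy']+c['cy']],-1)
def ortho(c,o,ex,ey,xr,yr,s):
    x=np.arange(*xr,s); y=np.arange(*yr,s); X=o+y[::-1,None,None]*0+x[::-1][:,None,None]*ex+y[::-1][None,:,None]*ey
    m=proj(c,X).astype(np.float32); return cv2.remap(c['color'],m[...,0],m[...,1],cv2.INTER_CUBIC)
E
python3 - <<'E'
from h import *
c=load('top');P=cloud(c);c2=load('scene');P2=cloud(c2)
# plate
for PP,(u0,u1,v0,v1) in [(P,(355,500,190,335)),(P2,(190,340,120,230))]:
    m=np.zeros((480,640),np.uint8); Z=PP[...,2]; m[v0:v1,u0:u1]=((Z>.0575)&(Z<.08))[v0:v1,u0:u1]
    m=cv2.morphologyEx(m,cv2.MORPH_OPEN,np.ones((3,3)))
    n,l,st,_=cv2.connectedComponentsWithStats(m); k=1+st[1:,4].argmax(); Q=PP[l==k]
    print('plate',cv2.minAreaRect((Q[:,:2]*1000).astype(np.float32)))
# rack floor plane of long slot
Q=np.array([P[v,u] for v in range(205,295) for u in range(80,145) if abs(u-(112+ (v-248)*0.5))<5 and 215<v<282])
m,n=fitplane(Q); print('floor',m,n,'tilt',np.degrees(np.arccos(n[2])),'up yaw',np.degrees(np.arctan2(-n[1],-n[0])))
# scraper: project rays of grip z; rack yaw from slots via 3 floor midlines
yaw=np.arctan2(-n[1],-n[0]); 
h=(P-m)@n; hm=np.clip((h[145:305,55:240]+.04)/.08*255,0,255)
t=np.radians(30)
for y in [yaw]:
    ex=np.array([np.cos(y)*np.cos(t),np.sin(y)*np.cos(t),np.sin(t)]); ey=np.array([-np.sin(y),np.cos(y),0]); nz=np.cross(ex,ey)
for nm,PP in (('top',P),('scene',P2)):
    H=(PP-m)@nz; A=(PP-m)@ex; B=(PP-m)@ey
    print(nm,'h floor',np.nanmedian(H[(abs(A)<.05)&(abs(B)<.01)]))
    for b in range(-40,-140,-20): pass
    prof=[(b,round(1000*float(np.nanmedian(H[(abs(A)<.06)&(abs(B*1000-b)<1)])),1)) for b in range(-60,48,2)]
    print(prof)
    print([(b,round(1000*float(np.nanmedian(H[(abs(B)<.01)&(abs(A*1000-b)<1)])),1)) for b in list(range(-110,-66,2))+list(range(66,110,2))])
print(m.tolist(),ex.tolist(),ey.tolist(),nz.tolist())
top=m+nz*0
im=np.hstack([ortho(cc,m+nz*.0,ex,ey,(-.13,.15),(-.06,.06),.0005) for cc in (c,c2)]+[ortho(cc,m+nz*.022,ex,ey,(-.13,.15),(-.06,.06),.0005) for cc in (c,c2)])
im=im[:,:,::-1].copy()
cv2.imwrite('pics/ortho.png',cv2.resize(im,None,fx=.8,fy=1)); print(im.shape)
E
```

```text
plate ((460.0284423828125, -259.0408020019531), (212.51870727539062, 201.09686279296875), 5.732733726501465)
plate ((460.8877868652344, -257.5421447753906), (215.24942016601562, 201.7287139892578), 5.914722919464111)
floor [0.53944884 0.39884953 0.08499211] [-0.48181958 -0.11608659  0.86854694] tilt 29.709778507337067 up yaw 13.546307607807051
top h floor 1.2236920146074724e-05
[(-60, -7.3), (-58, -7.1), (-56, -6.8), (-54, -7.2), (-52, -6.8), (-50, -6.9), (-48, -6.6), (-46, -7.1), (-44, -6.7), (-42, -6.4), (-40, -6.2), (-38, -6.3), (-36, -6.2), (-34, -5.8), (-32, -4.2), (-30, 2.9), (-28, 7.3), (-26, 12.6), (-24, 12.3), (-22, 21.4), (-20, -0.5), (-18, 0.3), (-16, 0.1), (-14, -0.3), (-12, -0.5), (-10, -0.7), (-8, 0.0), (-6, 0.1), (-4, 0.0), (-2, -0.2), (0, -0.2), (2, 0.4), (4, 0.4), (6, 0.3), (8, -0.1), (10, 0.5), (12, 1.9), (14, 4.5), (16, 13.1), (18, 13.8), (20, 16.6), (22, 22.0), (24, 20.4), (26, -2.1), (28, -3.1), (30, -3.0), (32, -3.7), (34, -4.0), (36, -3.6), (38, -3.2), (40, -3.4), (42, -3.1), (44, -2.6), (46, -1.2)]
[(-110, -5.1), (-108, -4.5), (-106, -4.1), (-104, -4.9), (-102
[... 1477 characters left out ...]
), (68, -134.8), (70, -95.3), (72, -97.7), (74, -112.3), (76, -112.4), (78, -140.0), (80, -107.8), (82, -101.9), (84, -101.2), (86, -147.0), (88, -4.0), (90, 7.6), (92, 3.8), (94, -3.3), (96, -150.8), (98, -153.7), (100, -154.6), (102, -78.4), (104, -1.9), (106, -2.2), (108, -1.3)]
  return np.nanmean(a, axis, out=out, keepdims=keepdims)
Traceback (most recent call last):
  File "h.py", line 22, in ortho
    x=np.arange(*xr,s); y=np.arange(*yr,s); X=o+y[::-1,None,None]*0+x[::-1][:,None,None]*ex+y[::-1][None,:,None]*ey
                                              ~~~~~~~~~~~~~~~~~~~~~^~~~~~~~~~~~~~~~~~~~~~~~
ValueError: operands could not be broadcast together with shapes (240,1,3) (560,1,3)
```

```bash
sed -i 's/X=o+y\[::-1,None,None\]\*0+/X=o+/' h.py
python3 - 2>/dev/null <<'E'
from h import *
c=load('top');P=cloud(c);c2=load('scene');P2=cloud(c2)
m=np.array([0.53944884,0.39884953,0.08499211]); 
y=np.radians(18)
t=np.radians(30)
def fr(y): 
    ex=np.array([np.cos(y)*np.cos(t),np.sin(y)*np.cos(t),np.sin(t)]); ey=np.array([-np.sin(y),np.cos(y),0]); return ex,ey,np.cross(ex,ey)
ex,ey,nz=fr(y)
# yaw by face plane (both cams)
for PP in (P,P2):
    D=PP-m; A,B,H=D@ex,D@ey,D@nz
    S=(abs(H+.005)<.012)&(abs(A)<.12)&((B>-.23)&(B<.04))&~((abs(B)<.028))&(~((abs(B+.176)<.04)))&~((abs(B+.088)<.028))
    mm,n=fitplane(PP[S]); print(S.sum(),'face tilt',np.degrees(np.arccos(n[2])),'yaw',np.degrees(np.arctan2(-n[1],-n[0])),'off',(mm-m)@n)
# yaw by wall tops: maximise sharpness of wall-top histogram in B
for PP in (P,P2):
    for it in range(1):
        best=[]
        for yd in np.arange(12,24,.5):
            ex,ey,nz=fr(np.radians(yd)); D=PP-m; A,B,H=D@ex,D@ey,D@nz
            S=(H>.019)&(H<.026)&(abs(A)<.075)&(abs(B)<.04)
            for s in (1,-1): 
                pass
            best.append((round(B[S&(B>0)].std()*1000,2)+round(B[S&(B<0)].std()*1000,2),yd,S.sum()))
        print(sorted(best)[:4])
E
```

```text
4048 face tilt 29.887799605589414 yaw 17.66974383737246 off -0.004976504924197244
3245 face tilt 30.056513034426303 yaw 17.735473157037447 off -0.005328060771535727
[(np.float64(2.88), np.float64(17.5), np.int64(354)), (np.float64(2.88), np.float64(18.0), np.int64(353)), (np.float64(3.0), np.float64(17.0), np.int64(357)), (np.float64(3.0300000000000002), np.float64(18.5), np.int64(347))]
[(np.float64(2.56), np.float64(17.5), np.int64(255)), (np.float64(2.6), np.float64(18.0), np.int64(255)), (np.float64(2.7), np.float64(17.0), np.int64(257)), (np.float64(2.8), np.float64(18.5), np.int64(257))]
```

```bash
python3 - 2>/dev/null <<'E'
from h import *
c=load('top');P=cloud(c);c2=load('scene');P2=cloud(c2)
m=np.array([0.53944884,0.39884953,0.08499211]); 
y=np.radians(17.7);t=np.radians(30)
ex=np.array([np.cos(y)*np.cos(t),np.sin(y)*np.cos(t),np.sin(t)]); ey=np.array([-np.sin(y),np.cos(y),0]); nz=np.cross(ex,ey)
for PP in (P,P2):
    D=PP-m; A,B,H=D@ex,D@ey,D@nz
    S=(abs(A)<.06)&(abs(B)<.012); print('floor H',np.nanmedian(H[S]),S.sum())
    S=(H>.0195)&(H<.026)&(abs(A)<.075)&(abs(B)<.04)
    print('walls B',[(np.median(B[S&k]),np.percentile(B[S&k],[5,95])) for k in (B>0,B<0)])
    S=(H>.0195)&(H<.026)&(abs(B)<.012)&(abs(A)<.12)
    print('walls A',[(np.median(A[S&k]),np.percentile(A[S&k],[5,95]),(S&k).sum()) for k in (A>0,A<0)])
im=np.hstack([ortho(cc,m+nz*.022,ex,ey,(-.13,.15),(-.06,.06),.0005) for cc in (c,c2)]+[ortho(cc,m,ex,ey,(-.13,.15),(-.06,.06),.0005) for cc in (c,c2)])
cv2.imwrite('pics/ortho.png',cv2.resize(im[:,:,::-1],(800,560)))
E
```

```text
floor H 0.0001008639501992486 652
walls B [(np.float64(0.0176617362414249), array([0.0156047 , 0.01987155])), (np.float64(-0.02668679578199423), array([-0.02842283, -0.02427768]))]
walls A [(np.float64(0.0869350324126217), array([0.08482182, 0.08837413]), np.int64(23)), (np.float64(-0.08934795584129229), array([-0.0918452 , -0.08698511]), np.int64(25))]
floor H -0.0003192581020622624 552
walls B [(np.float64(0.017536633525800666), array([0.01559548, 0.01960354])), (np.float64(-0.02633160131468073), array([-0.02812297, -0.02436434]))]
walls A [(np.float64(0.09000149555727963), array([0.08618264, 0.09160488]), np.int64(36)), (np.float64(-0.0859911765472133), array([-0.08969201, -0.08321724]), np.int64(27))]
```

View pics/ortho.png

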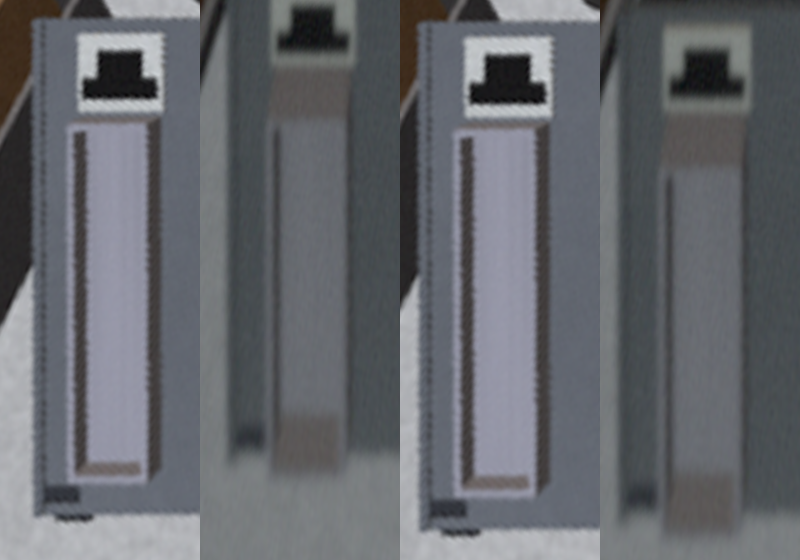

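The ortho view shows the long slot cleanly aligned. Its wall mid-lines put the centre about −4.5 mm across and about 0 along from my seed. Next I'll check clearances and work out the grasp move.

```bash
cat >> h.py <<'E'
t30=np.radians(30); yr=np.radians(17.7)
EX=np.array([np.cos(yr)*np.cos(t30),np.sin(yr)*np.cos(t30),np.sin(t30)]); EY=np.array([-np.sin(yr),np.cos(yr),0]); NZ=np.cross(EX,EY)
SLOT=np.array([0.53944884,0.39884953,0.08499211])+.0004*EX-.0045*EY-.0001*NZ
ys=np.radians(5.8); SX=np.array([np.cos(ys),np.sin(ys),0]); SY=np.array([-np.sin(ys),np.cos(ys),0]); SC=np.array([.4604,-.2585,0])
def att(xax,zax): # tool attitude with tool x, tool z
    z=np.array(zax,float); x=np.array(xax,float); x=x-z*(x@z); x/=np.linalg.norm(x); z/=np.linalg.norm(z)
    return R.from_matrix(np.stack([x,np.cross(z,x),z],1))
def go(p,Rt,p0=None,R0=None):
    s=env.get_state(); p0=s['tcp_pos'] if p0 is None else p0; R0=rot(s['orientation']) if R0 is None else R0
    print('at',np.round(s['tcp_pos'],4),'t',round(s['clock'],2),'xyz',np.round(R0.inv().apply(np.array(p)-p0),4),'twist',np.round((R0.inv()*Rt).as_rotvec(),4))
E
python3 - 2>/dev/null <<'E'
from h import *
P=cloud(load('top'));P2=cloud(load('scene'))
for n,(u0,u1,v0,v1) in {'bottlecap':(320,338,97,113),'disp':(362,435,120,165)}.items():
    Q=P[v0:v1,u0:u1].reshape(-1,3);Q=Q[Q[:,2]>.04];print(n,len(Q),np.round(np.median(Q,0),3),Q.max(0))
Q=P[90:320,0:180].reshape(-1,3);D=Q-SLOT
for lo,hi in [(.05,.09),(.09,.14)]:
    S=(D@EY>lo)&(D@EY<hi)&(abs(D@EX)<.15);print('left of rack z max',np.nanmax(Q[S][:,2]), np.nanmax((D@NZ)[S]))
S=(Q[:,2]>.16);print('tall stuff near rack', Q[S].min(0),Q[S].max(0))
a=np.radians(11.2); A=att([-np.sin(a),np.cos(a),0],[0,0,-1])
go([.6693,.0075,.18],A); go([.6693,.0075,.036],A)
E
```

```text
bottlecap 206 [ 0.778 -0.072  0.199] [ 0.80409967 -0.05800894  0.20228031]
disp 1249 [ 0.743 -0.257  0.084] [ 0.77992367 -0.16771762  0.10616197]
left of rack z max 0.16267297231892708 0.0249066388598077
left of rack z max 0.16337534040262347 0.05307603731004491
tall stuff near rack [0.40210419 0.31813436 0.16000238] [0.8570772  0.5916445  0.18320928]
at [0.2341 0.5247 0.2305] t 0.1 xyz [-0.2949  0.6082  0.0508] twist [-0.0007  0.0015 -0.6152]
at [0.2341 0.5247 0.2305] t 0.1 xyz [-0.2946  0.6082  0.1948] twist [-0.0007  0.0015 -0.6152]
```

Request:
servo_tool(
  targets=[
    {"xyz": [-0.008, 0.015, 0], "twist": [0, 0, -0.015], "jaw": 1},
    {"xyz": [-0.02, 0.04, 0], "twist": [0, 0, -0.04], "jaw": 1},
    {"xyz": [-0.035, 0.07, 0], "twist": [0, 0, -0.07], "jaw": 1},
    {"xyz": [-0.05, 0.105, 0], "twist": [0, 0, -0.11], "jaw": 1},
    {"xyz": [-0.068, 0.14, 0], "twist": [0, 0, -0.14], "jaw": 1},
    {"xyz": [-0.085, 0.175, 0], "twist": [0, 0, -0.18], "jaw": 1},
    {"xyz": [-0.102, 0.21, 0], "twist": [0, 0, -0.21], "jaw": 1},
    {"xyz": [-0.12, 0.245, 0], "twist": [0, 0, -0.25], "jaw": 1},
    {"xyz": [-0.136, 0.28, 0], "twist": [0, 0, -0.28], "jaw": 1},
    {"xyz": [-0.153, 0.315, 0], "twist": [0, 0, -0.32], "jaw": 1},
    {"xyz": [-0.17, 0.35, 0], "twist": [0, 0, -0.35], "jaw": 1},
    {"xyz": [-0.187, 0.385, 0], "twist": [0, 0, -0.39], "jaw": 1},
  ],
)

```text
clock: 1.1
tcp_pos: [0.5104, 0.1957, 0.231]
orientation: [-0.0, 0.717, 0.697, -0.0]
wrist_force: [0.8, 0.6, 0.0]
finger_gap: 0.0853
```

Request:
servo_tool(
  targets=[
    {"xyz": [-0.015, 0.034, 0.005], "twist": [0, 0, -0.03], "jaw": 1},
    {"xyz": [-0.032, 0.068, 0.01], "twist": [0, 0, -0.06], "jaw": 1},
    {"xyz": [-0.048, 0.1, 0.015], "twist": [0, 0, -0.1], "jaw": 1},
    {"xyz": [-0.062, 0.13, 0.02], "twist": [0, 0, -0.13], "jaw": 1},
    {"xyz": [-0.075, 0.155, 0.025], "twist": [0, 0, -0.155], "jaw": 1},
    {"xyz": [-0.085, 0.175, 0.03], "twist": [0, 0, -0.175], "jaw": 1},
    {"xyz": [-0.09, 0.186, 0.035], "twist": [0, 0, -0.19], "jaw": 1},
  ],
)

```text
clock: 1.68
tcp_pos: [0.6949, 0.0998, 0.1945]
orientation: [-0.0, 0.649, 0.761, -0.0]
wrist_force: [0.2, 0.2, 0.5]
finger_gap: 0.0856
```

```bash
cat > g.py <<'E'
from h import *
a=np.radians(11.2); A=att([-np.sin(a),np.cos(a),0],[0,0,-1])
go([.6693,.0075,.036],A)
E
python3 g.py
```

```text
at [0.6949 0.0998 0.1945] t 1.68 xyz [-0.087  -0.0397  0.1585] twist [-0.0009  0.0002 -0.0364]
```

Request:
servo_tool(
  targets=[
    {"xyz": [-0.02, -0.01, 0.01], "twist": [0, 0, -0.01]},
    {"xyz": [-0.05, -0.023, 0.03], "twist": [0, 0, -0.02]},
    {"xyz": [-0.075, -0.034, 0.05], "twist": [0, 0, -0.03]},
    {"xyz": [-0.087, -0.0397, 0.06], "twist": [-0.001, 0, -0.036]},
    {"xyz": [-0.087, -0.0397, 0.085], "twist": [-0.001, 0, -0.036]},
    {"xyz": [-0.087, -0.0397, 0.085], "twist": [-0.001, 0, -0.036]},
  ],
)

```text
schema error: expected keys xyz, twist, jaw
```

```bash
python3 g.py
```

```text
at [0.6949 0.0998 0.1945] t 1.68 xyz [-0.087  -0.0397  0.1585] twist [-0.0009  0.0002 -0.0364]
```

Request:
servo_tool(
  targets=[
    {"xyz": [-0.02, -0.01, 0.01], "twist": [0, 0, -0.01], "jaw": 1},
    {"xyz": [-0.05, -0.023, 0.03], "twist": [0, 0, -0.02], "jaw": 1},
    {"xyz": [-0.075, -0.034, 0.05], "twist": [0, 0, -0.03], "jaw": 1},
    {"xyz": [-0.087, -0.0397, 0.06], "twist": [-0.001, 0, -0.036], "jaw": 1},
    {"xyz": [-0.087, -0.0397, 0.085], "twist": [-0.001, 0, -0.036], "jaw": 1},
    {"xyz": [-0.087, -0.0397, 0.085], "twist": [-0.001, 0, -0.036], "jaw": 1},
  ],
)

```text
clock: 2.18
tcp_pos: [0.6642, 0.0087, 0.106]
orientation: [-0.003, 0.635, 0.772, -0.002]
wrist_force: [-0.7, 0.1, -1.4]
finger_gap: 0.0853
```

```bash
python3 g.py
```

```text
at [0.6642 0.0087 0.106 ] t 2.18 xyz [-0.0023  0.0052  0.07  ] twist [-0.0071 -0.0026 -0.0014]
```

Request:
servo_tool(
  targets=[
    {"xyz": [0, 0, 0.02], "twist": [0, 0, 0], "jaw": 1},
    {"xyz": [0, 0, 0.03], "twist": [0, 0, 0], "jaw": 1},
    {"xyz": [0, 0, 0.03], "twist": [0, 0, 0], "jaw": 1},
    {"xyz": [0, 0, 0.03], "twist": [0, 0, 0], "jaw": 1},
  ],
)

```text
clock: 2.52
tcp_pos: [0.6672, 0.0103, 0.081]
orientation: [-0.0, 0.634, 0.773, -0.0]
wrist_force: [-0.1, 0.7, -0.1]
finger_gap: 0.0855
```

```bash
python3 g.py
```

```text
at [0.6672 0.0103 0.081 ] t 2.52 xyz [-0.0032  0.0015  0.045 ] twist [-0.0005 -0.0006  0.0015]
```

Request:
servo_tool(
  targets=[
    {"xyz": [-0.003, 0.0015, 0.02], "twist": [0, 0, 0], "jaw": 1},
    {"xyz": [-0.003, 0.0015, 0.035], "twist": [0, 0, 0], "jaw": 1},
    {"xyz": [-0.003, 0.0015, 0.045], "twist": [0, 0, 0], "jaw": 1},
    {"xyz": [-0.003, 0.0015, 0.045], "twist": [0, 0, 0], "jaw": 1},
    {"xyz": [-0.003, 0.0015, 0.045], "twist": [0, 0, 0], "jaw": 0.5},
    {"xyz": [-0.003, 0.0015, 0.045], "twist": [0, 0, 0], "jaw": 0.3},
    {"xyz": [-0.003, 0.0015, 0.045], "twist": [0, 0, 0], "jaw": 0},
    {"xyz": [-0.003, 0.0015, 0.045], "twist": [0, 0, 0], "jaw": 0},
    {"xyz": [-0.003, 0.0015, 0.045], "twist": [0, 0, 0], "jaw": 0},
    {"xyz": [-0.003, 0.0015, 0.045], "twist": [0, 0, 0], "jaw": 0},
    {"xyz": [-0.003, 0.0015, 0.045], "twist": [0, 0, 0], "jaw": 0},
    {"xyz": [-0.003, 0.0015, 0.045], "twist": [0, 0, 0], "jaw": 0},
  ],
  squeeze=80,
)

```text
clock: 3.52
tcp_pos: [0.6704, 0.007, 0.0373]
orientation: [0.001, 0.634, 0.773, 0.001]
wrist_force: [0.6, 0.2, 5.9]
finger_gap: 0.0208
```

```bash
python3 - <<'E'
from h import *
s=env.get_state();print(s['finger_gap'],s['wrist_force'],s['tcp_pos'])
A=att(SY,[0,0,-1])
go(SC+.082*SY+[0,0,.0605+.038+.05],A)
E
```

```text
0.020785581643988426 [0.57229163 0.1509056  5.85910619] [0.67037943 0.00696119 0.03725162]
at [0.6704 0.007  0.0373] t 3.52 xyz [-0.1379 -0.2496 -0.1118] twist [0.0025 0.0003 0.0949]
```

Request:
servo_tool(
  targets=[
    {"xyz": [0, 0, -0.01], "twist": [0, 0, 0], "jaw": 0},
    {"xyz": [0, 0, -0.035], "twist": [0, 0, 0], "jaw": 0},
    {"xyz": [0, 0, -0.07], "twist": [0, 0, 0], "jaw": 0},
    {"xyz": [-0.007, -0.012, -0.1], "twist": [0, 0, 0.01], "jaw": 0},
    {"xyz": [-0.02, -0.036, -0.12], "twist": [0, 0, 0.02], "jaw": 0},
    {"xyz": [-0.035, -0.064, -0.125], "twist": [0, 0, 0.03], "jaw": 0},
    {"xyz": [-0.052, -0.094, -0.125], "twist": [0, 0, 0.04], "jaw": 0},
    {"xyz": [-0.069, -0.125, -0.125], "twist": [0, 0, 0.055], "jaw": 0},
    {"xyz": [-0.086, -0.156, -0.125], "twist": [0, 0, 0.07], "jaw": 0},
    {"xyz": [-0.103, -0.187, -0.125], "twist": [0, 0, 0.08], "jaw": 0},
    {"xyz": [-0.118, -0.214, -0.125], "twist": [0, 0, 0.09], "jaw": 0},
    {"xyz": [-0.13, -0.235, -0.125], "twist": [0, 0, 0.095], "jaw": 0},
  ],
)

```text
clock: 4.52
tcp_pos: [0.4618, -0.1669, 0.1608]
orientation: [-0.001, 0.671, 0.742, 0.0]
wrist_force: [0.2, 0.3, -1.8]
finger_gap: 0.0208
```

Request:
servo_tool(
  targets=[
    {"xyz": [-0.008, -0.015, 0], "twist": [0, 0, 0], "jaw": 0},
    {"xyz": [-0.008, -0.015, 0], "twist": [0, 0, 0], "jaw": 0},
    {"xyz": [-0.008, -0.015, 0], "twist": [0, 0, 0], "jaw": 0},
    {"xyz": [-0.008, -0.015, 0], "twist": [0, 0, 0], "jaw": 0},
  ],
)

```text
clock: 4.85
tcp_pos: [0.4506, -0.1755, 0.1611]
orientation: [0.0, 0.67, 0.742, 0.001]
wrist_force: [0.9, 0.3, -2.8]
finger_gap: 0.021
```

```bash
cat > s.py <<'E'
from h import *
import sys
A=att(SY,[0,0,-1])
s=env.get_state();print(s['finger_gap'],s['wrist_force'],'scale coords',(s['tcp_pos']-SC)@np.array([SX,SY,[0,0,1]]).T)
go(SC+float(sys.argv[1])*SY+[0,0,.0605+.0373+float(sys.argv[2])],A)
E
python3 s.py .082 .0015
python3 - <<'E'
from h import *
c=cam('top'); a=c['color'][120:340,260:560,::-1]
c2=cam('scene'); b=c2['color'][90:310,160:360,::-1]
cv2.imwrite('pics/held.png',np.hstack([cv2.resize(a,(480,352)),cv2.resize(b,(320,352))]))
P=cloud(c2); 
E
```

```text
0.02100794548290557 [ 0.92059842  0.27070004 -2.81231386] scale coords [-0.00134975  0.08351705  0.16109083]
at [ 0.4506 -0.1755  0.1611] t 4.85 xyz [-0.0015  0.0013  0.0618] twist [ 0.0013 -0.0005 -0.0002]
```

View pics/held.png

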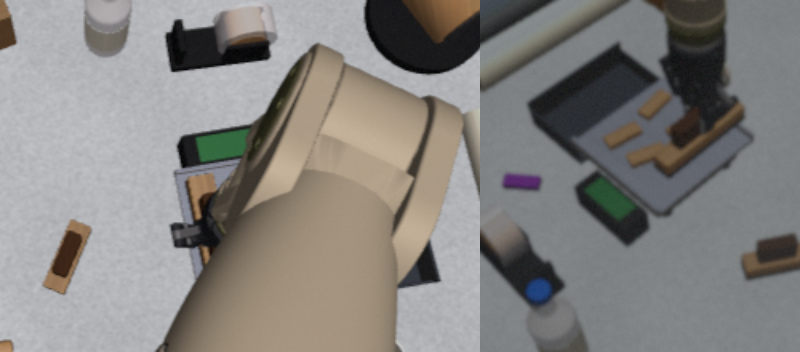

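The crops show the scraper held level over the plate's +y edge, with all the chips on its −y side. Now I'll lower it and sweep.

Request:
servo_tool(
  targets=[
    {"xyz": [0, 0.002, 0.015], "twist": [0, 0, 0], "jaw": 0},
    {"xyz": [0, 0.002, 0.035], "twist": [0, 0, 0], "jaw": 0},
    {"xyz": [0, 0.002, 0.05], "twist": [0, 0, 0], "jaw": 0},
    {"xyz": [0, 0.002, 0.058], "twist": [0, 0, 0], "jaw": 0},
    {"xyz": [0, 0.002, 0.061], "twist": [0, 0, 0], "jaw": 0},
    {"xyz": [0, 0.002, 0.061], "twist": [0, 0, 0], "jaw": 0},
    {"xyz": [0, 0.002, 0.061], "twist": [0, 0, 0], "jaw": 0},
  ],
)

```text
clock: 5.53
tcp_pos: [0.453, -0.1755, 0.1005]
orientation: [0.001, 0.67, 0.742, 0.001]
wrist_force: [-1.2, -0.2, -3.6]
finger_gap: 0.0211
```

```bash
python3 s.py -.12 .0015
```

```text
0.02105349779162942 [-1.17780255 -0.17861725 -3.6352551 ] scale coords [0.00106654 0.08329883 0.10053385]
at [ 0.453  -0.1755  0.1005] t 5.53 xyz [-0.2033 -0.0012  0.0013] twist [0.0016 0.0002 0.0005]
```

Request:
servo_tool(
  targets=[
    {"xyz": [-0.005, 0, 0.001], "twist": [0, 0, 0], "jaw": 0},
    {"xyz": [-0.013, 0, 0.001], "twist": [0, 0, 0], "jaw": 0},
    {"xyz": [-0.023, 0, 0.001], "twist": [0, 0, 0], "jaw": 0},
    {"xyz": [-0.033, 0, 0.001], "twist": [0, 0, 0], "jaw": 0},
    {"xyz": [-0.043, 0, 0.001], "twist": [0, 0, 0], "jaw": 0},
    {"xyz": [-0.053, 0, 0.001], "twist": [0, 0, 0], "jaw": 0},
    {"xyz": [-0.063, 0, 0.001], "twist": [0, 0, 0], "jaw": 0},
    {"xyz": [-0.073, 0, 0.001], "twist": [0, 0, 0], "jaw": 0},
    {"xyz": [-0.083, 0, 0.001], "twist": [0, 0, 0], "jaw": 0},
    {"xyz": [-0.093, 0, 0.001], "twist": [0, 0, 0], "jaw": 0},
    {"xyz": [-0.103, 0, 0.001], "twist": [0, 0, 0], "jaw": 0},
    {"xyz": [-0.113, 0, 0.001], "twist": [0, 0, 0], "jaw": 0},
  ],
)

```text
clock: 6.53
tcp_pos: [0.4639, -0.2889, 0.0989]
orientation: [0.0, 0.67, 0.742, 0.0]
wrist_force: [0.5, -0.8, -2.4]
finger_gap: 0.021
```

Request:
servo_tool(
  targets=[
    {"xyz": [-0.01, 0, 0], "twist": [0, 0, 0], "jaw": 0},
    {"xyz": [-0.02, 0, 0], "twist": [0, 0, 0], "jaw": 0},
    {"xyz": [-0.03, 0, 0], "twist": [0, 0, 0], "jaw": 0},
    {"xyz": [-0.04, 0, 0], "twist": [0, 0, 0], "jaw": 0},
    {"xyz": [-0.05, 0, 0], "twist": [0, 0, 0], "jaw": 0},
    {"xyz": [-0.06, 0, 0], "twist": [0, 0, 0], "jaw": 0},
    {"xyz": [-0.07, 0, 0], "twist": [0, 0, 0], "jaw": 0},
    {"xyz": [-0.08, 0, 0], "twist": [0, 0, 0], "jaw": 0},
    {"xyz": [-0.088, 0, 0], "twist": [0, 0, 0], "jaw": 0},
    {"xyz": [-0.088, 0, 0], "twist": [0, 0, 0], "jaw": 0},
    {"xyz": [-0.088, 0, -0.02], "twist": [0, 0, 0], "jaw": 0},
    {"xyz": [-0.088, 0, -0.05], "twist": [0, 0, 0], "jaw": 0},
  ],
)

```text
clock: 7.53
tcp_pos: [0.4707, -0.3735, 0.1459]
orientation: [-0.004, 0.671, 0.742, 0.001]
wrist_force: [0.5, -0.2, -3.1]
finger_gap: 0.021
```

```bash
python3 s.py -.12 .0015;python3 - <<'E'
from h import *
c=cam('top'); a=c['color'][120:340,260:560,::-1]
c2=cam('scene'); b=c2['color'][90:310,160:360,::-1]
cv2.imwrite('pics/swept.png',np.hstack([cv2.resize(a,(480,352)),cv2.resize(b,(320,352))]))
E
```

```text
0.020968837914775336 [ 0.52041783 -0.16436871 -3.13084172] scale coords [-0.00140439 -0.11543877  0.14586318]
at [ 0.4707 -0.3735  0.1459] t 7.53 xyz [-0.0049  0.0016  0.0465] twist [-0.0038 -0.0067 -0.0003]
```

View pics/swept.png

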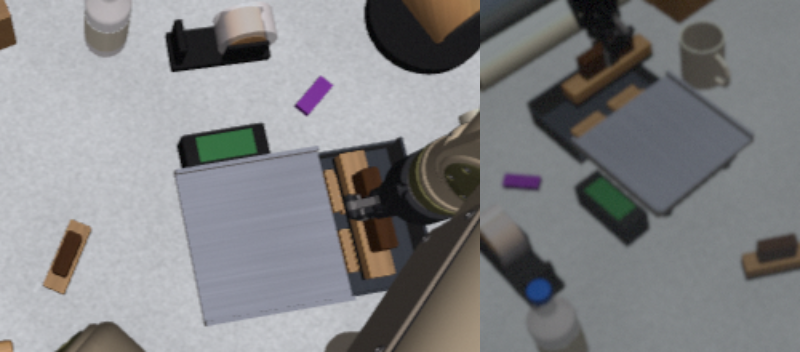

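The plate is clear. Two chips show in the tray beside the scraper, and the others should be under it. I'll lift, move to the rack, and count the chips on the way.

Request:
servo_tool(
  targets=[
    {"xyz": [0.005, 0, -0.03], "twist": [0, 0, 0], "jaw": 0},
    {"xyz": [0.02, 0, -0.065], "twist": [0, 0, 0], "jaw": 0},
    {"xyz": [0.045, 0, -0.09], "twist": [0, 0, 0], "jaw": 0},
    {"xyz": [0.08, 0, -0.11], "twist": [0, 0, 0], "jaw": 0},
    {"xyz": [0.118, 0, -0.125], "twist": [0, 0, 0], "jaw": 0},
    {"xyz": [0.156, 0, -0.13], "twist": [0, 0, 0], "jaw": 0},
    {"xyz": [0.194, 0, -0.13], "twist": [0, 0, 0], "jaw": 0},
    {"xyz": [0.232, 0, -0.13], "twist": [0, 0, 0], "jaw": 0},
    {"xyz": [0.268, 0, -0.13], "twist": [0, 0, 0], "jaw": 0},
    {"xyz": [0.3, 0, -0.13], "twist": [0, 0, 0], "jaw": 0},
    {"xyz": [0.325, 0, -0.13], "twist": [0, 0, 0], "jaw": 0},
    {"xyz": [0.34, 0, -0.13], "twist": [0, 0, 0], "jaw": 0},
  ],
)

```text
clock: 8.63
tcp_pos: [0.437, -0.0344, 0.2788]
orientation: [-0.0, 0.669, 0.743, 0.001]
wrist_force: [0.1, -0.4, -2.9]
finger_gap: 0.0207
```

Request:
servo_tool(
  targets=[
    {"xyz": [0.005, 0, 0], "twist": [0, 0, 0], "jaw": 0},
    {"xyz": [0.005, 0, 0], "twist": [0, 0, 0], "jaw": 0},
    {"xyz": [0.005, 0, 0], "twist": [0, 0, 0], "jaw": 0},
  ],
)

```text
clock: 8.88
tcp_pos: [0.4378, -0.0325, 0.2789]
orientation: [0.001, 0.67, 0.742, 0.0]
wrist_force: [-0.8, -0.9, -3.4]
finger_gap: 0.0207
```

```bash
cat > r.py <<'E'
from h import *
import sys
A=att(EY,-NZ)
s=env.get_state(); d=s['tcp_pos']-SLOT-.001*EX
print('q',np.round(s['joint_pos'],2),'F',np.round(s['wrist_force'],1),'gap',round(s['finger_gap'],4),'slot coords',np.round([d@EX,d@EY,d@NZ],4))
go(SLOT+.001*EX+NZ*(.0373+float(sys.argv[1])),A)
E
python3 r.py .1; python3 - <<'E'
from h import *
for n in('top','scene'):
    c=cam(n); m=cv2.inRange(cv2.cvtColor(c['color'],cv2.COLOR_RGB2HSV),(5,60,60),(25,255,255)); P=cloud(c)
    D=(P-SC)@np.array([SX,SY,[0,0,1]]).T
    m&=((abs(D[...,0])<.11)&(D[...,1]>-.23)&(D[...,1]<.1)).astype(np.uint8)*255
    k,l,st,ct=cv2.connectedComponentsWithStats(m)
    for i in range(1,k):
        if st[i,4]>25: print(n,st[i,4],np.round(np.nanmedian(D[l==i],0),3))
E
```

```text
q [-0.26  0.04 -0.18  1.36  0.   -0.36] F [-0.8 -0.9 -3.4] gap 0.0207 slot coords [-0.1019 -0.3755  0.282 ]
at [ 0.4378 -0.0325  0.2789] t 8.88 xyz [0.4005 0.0799 0.0743] twist [-0.5206  0.0547 -0.2022]
top 451 [ 0.043 -0.137  0.021]
top 496 [-0.041 -0.138  0.021]
scene 161 [-0.041 -0.145  0.019]
scene 149 [ 0.043 -0.145  0.019]
```

```bash
python3 - <<'E'
from h import *
a=load('top')['color'][190:320,440:550,::-1]; b=load('scene')['color'][100:200,180:300,::-1]
cv2.imwrite('pics/tray.png',np.hstack([cv2.resize(a,(406,480),interpolation=cv2.INTER_CUBIC),cv2.resize(b,(390,480),interpolation=cv2.INTER_CUBIC)]))
E
```

View pics/tray.png

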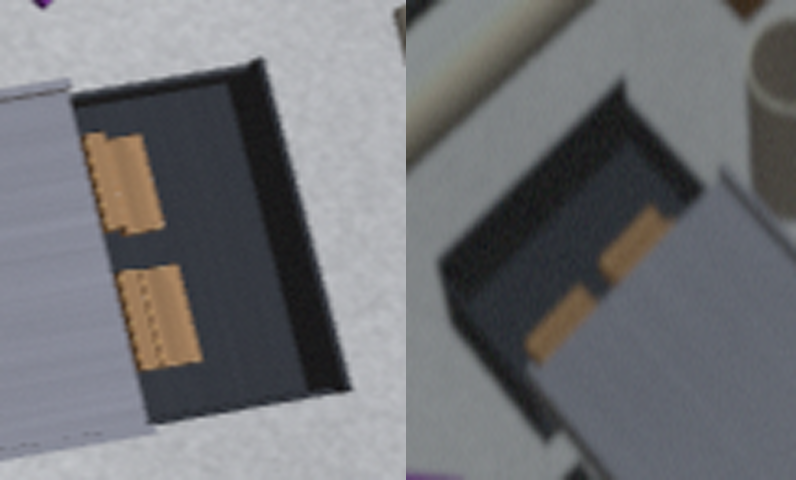

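All four chips are in the tray, in two adjacent pairs near the plate side. Now the pre-place pose.

Request:
servo_tool(
  targets=[
    {"xyz": [0.01, 0.002, 0], "twist": [-0.02, 0.002, -0.01], "jaw": 0},
    {"xyz": [0.03, 0.006, 0.002], "twist": [-0.06, 0.006, -0.02], "jaw": 0},
    {"xyz": [0.06, 0.012, 0.005], "twist": [-0.12, 0.012, -0.045], "jaw": 0},
    {"xyz": [0.095, 0.019, 0.01], "twist": [-0.18, 0.018, -0.07], "jaw": 0},
    {"xyz": [0.13, 0.026, 0.016], "twist": [-0.24, 0.025, -0.09], "jaw": 0},
    {"xyz": [0.165, 0.033, 0.024], "twist": [-0.3, 0.031, -0.115], "jaw": 0},
    {"xyz": [0.2, 0.04, 0.03], "twist": [-0.36, 0.037, -0.14], "jaw": 0},
    {"xyz": [0.235, 0.047, 0.036], "twist": [-0.41, 0.043, -0.16], "jaw": 0},
    {"xyz": [0.27, 0.054, 0.042], "twist": [-0.45, 0.047, -0.175], "jaw": 0},
    {"xyz": [0.305, 0.061, 0.048], "twist": [-0.48, 0.05, -0.187], "jaw": 0},
    {"xyz": [0.335, 0.067, 0.052], "twist": [-0.5, 0.053, -0.195], "jaw": 0},
    {"xyz": [0.36, 0.072, 0.055], "twist": [-0.52, 0.055, -0.202], "jaw": 0},
  ],
)

```text
clock: 9.98
tcp_pos: [0.472, 0.3349, 0.2233]
orientation: [0.152, 0.57, 0.78, 0.209]
wrist_force: [0.3, -0.7, -2.6]
finger_gap: 0.0209
```

Request:
servo_tool(
  targets=[
    {"xyz": [0, 0, 0], "twist": [0, 0, 0], "jaw": 0},
    {"xyz": [0, 0, 0], "twist": [0, 0, 0], "jaw": 0},
    {"xyz": [0, 0, 0], "twist": [0, 0, 0], "jaw": 0},
  ],
)

```text
clock: 10.23
tcp_pos: [0.4725, 0.3326, 0.2235]
orientation: [0.152, 0.57, 0.78, 0.208]
wrist_force: [0.3, 0.2, -2.4]
finger_gap: 0.0213
```

```bash
python3 r.py .06
```

```text
q [ 0.53 -0.05 -0.54  0.57 -0.11  0.2 ] F [ 0.3  0.2 -2.4] gap 0.0213 slot coords [-0.0048 -0.0382  0.162 ]
at [0.4725 0.3326 0.2235] t 10.23 xyz [0.0382 0.005  0.0647] twist [-0.0022 -0.0002 -0.001 ]
```

Request:
servo_tool(
  targets=[
    {"xyz": [0.01, 0.001, 0.01], "twist": [-0.001, 0, 0], "jaw": 0},
    {"xyz": [0.025, 0.003, 0.03], "twist": [-0.002, 0, -0.001], "jaw": 0},
    {"xyz": [0.035, 0.005, 0.05], "twist": [-0.002, 0, -0.001], "jaw": 0},
    {"xyz": [0.038, 0.005, 0.064], "twist": [-0.002, 0, -0.001], "jaw": 0},
    {"xyz": [0.038, 0.005, 0.064], "twist": [-0.002, 0, -0.001], "jaw": 0},
    {"xyz": [0.038, 0.005, 0.064], "twist": [-0.002, 0, -0.001], "jaw": 0},
    {"xyz": [0.038, 0.005, 0.064], "twist": [-0.002, 0, -0.001], "jaw": 0},
  ],
)

```text
clock: 10.82
tcp_pos: [0.4964, 0.3798, 0.1716]
orientation: [0.153, 0.57, 0.779, 0.21]
wrist_force: [0.3, 0.3, -2.3]
finger_gap: 0.021
```

```bash
python3 r.py 0; python3 - <<'E'
from h import *
c=cam('scene');P=cloud(c);D=(P-SLOT)@np.array([EX,EY,NZ]).T
S=(abs(D[...,0])<.1)&(abs(D[...,1])<.04)
k=S&(D[...,2]>.08)&(D[...,2]<.1)&(D[...,0]>.05)
for a in np.percentile(D[k],[2,50,98],axis=0): print(np.round(a,4))
k=S&(D[...,2]>.05)&(D[...,2]<.1)
print(k.sum(),np.round(np.percentile(D[k],[1,99],axis=0),4))
w=cam('wrist')
b=c['color'][270:480,360:560,::-1]
cv2.imwrite('pics/pre.png',np.hstack([cv2.resize(b,(400,420)),cv2.resize(w['color'][:,:,::-1],(400,420))]))
E
```

```text
q [ 0.59  0.09 -0.54  0.44 -0.14  0.25] F [ 0.3  0.3 -2.3] gap 0.021 slot coords [ 0.0013 -0.0006  0.0985]
at [0.4964 0.3798 0.1716] t 10.82 xyz [ 0.0006 -0.0014  0.0612] twist [ 0.0015  0.0001 -0.0012]
[ 0.0508 -0.0161  0.0812]
[ 0.0712 -0.0008  0.0907]
[0.0841 0.0144 0.0982]
751 [[-0.0249 -0.0164  0.0619]
 [ 0.0847  0.0153  0.099 ]]
```

View pics/pre.png

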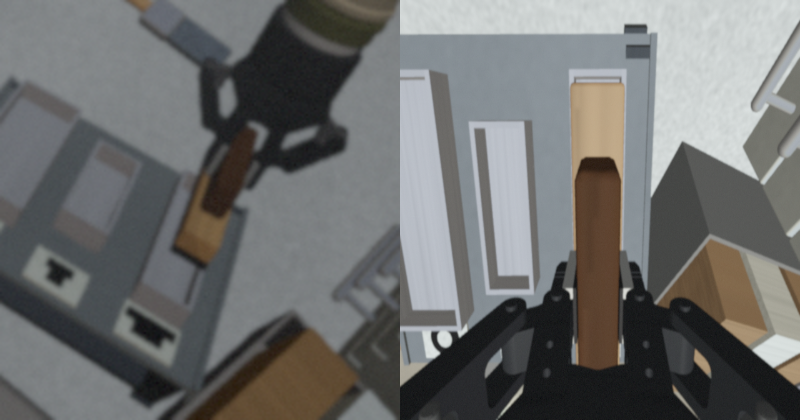

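The wrist view shows the block lined up over the long slot. Depth says its upper end is about 3–4 mm too far up the slope, so I'll correct that on the way down.

Request:
servo_tool(
  targets=[
    {"xyz": [0.0006, -0.0035, 0.005], "twist": [0.001, 0, -0.001], "jaw": 0},
    {"xyz": [0.0006, -0.0035, 0.015], "twist": [0.001, 0, -0.001], "jaw": 0},
    {"xyz": [0.0006, -0.0035, 0.025], "twist": [0.001, 0, -0.001], "jaw": 0},
    {"xyz": [0.0006, -0.0035, 0.033], "twist": [0.001, 0, -0.001], "jaw": 0},
    {"xyz": [0.0006, -0.0035, 0.038], "twist": [0.001, 0, -0.001], "jaw": 0},
    {"xyz": [0.0006, -0.0035, 0.043], "twist": [0.001, 0, -0.001], "jaw": 0},
    {"xyz": [0.0006, -0.0035, 0.047], "twist": [0.001, 0, -0.001], "jaw": 0},
    {"xyz": [0.0006, -0.0035, 0.051], "twist": [0.001, 0, -0.001], "jaw": 0},
    {"xyz": [0.0006, -0.0035, 0.054], "twist": [0.001, 0, -0.001], "jaw": 0},
    {"xyz": [0.0006, -0.0035, 0.056], "twist": [0.001, 0, -0.001], "jaw": 0},
    {"xyz": [0.0006, -0.0035, 0.056], "twist": [0.001, 0, -0.001], "jaw": 0},
  ],
)

```text
clock: 11.83
tcp_pos: [0.5198, 0.3886, 0.1207]
orientation: [0.153, 0.569, 0.78, 0.209]
wrist_force: [-0.2, -0.2, -2.7]
finger_gap: 0.0209
```

```bash
python3 r.py 0; cat > m.py <<'E'
from h import *
c=cam('scene');P=cloud(c);D=(P-SLOT)@np.array([EX,EY,NZ]).T
k=(abs(D[...,0])<.082)&(D[...,0]>.055)&(abs(D[...,1])<.014)&(D[...,2]>.025)&(D[...,2]<.05)
print('block top h near end',k.sum(),np.round(np.median(D[k],0),4), np.round(np.percentile(D[k],[3,97],axis=0),4))
E
python3 m.py
```

```text
q [ 0.58  0.19 -0.56  0.31 -0.13  0.24] F [-0.2 -0.2 -2.7] gap 0.0209 slot coords [-0.0025  0.0007  0.0419]
at [0.5198 0.3886 0.1207] t 11.83 xyz [-0.0007  0.0025  0.0046] twist [ 0.0001 -0.0003  0.0009]
block top h near end 218 [0.072  0.     0.0339] [[ 0.0563 -0.0133  0.0266]
 [ 0.08    0.0132  0.0362]]
```

Request:
servo_tool(
  targets=[
    {"xyz": [-0.0005, 0, 0.001], "twist": [0, 0, 0], "jaw": 0},
    {"xyz": [-0.0005, 0, 0.002], "twist": [0, 0, 0], "jaw": 0},
    {"xyz": [-0.0005, 0, 0.003], "twist": [0, 0, 0], "jaw": 0},
    {"xyz": [-0.0005, 0, 0.004], "twist": [0, 0, 0], "jaw": 0},
    {"xyz": [-0.0005, 0, 0.0045], "twist": [0, 0, 0], "jaw": 0},
    {"xyz": [-0.0005, 0, 0.0045], "twist": [0, 0, 0], "jaw": 0},
    {"xyz": [-0.0005, 0, 0.0045], "twist": [0, 0, 0], "jaw": 0},
  ],
)

```text
clock: 12.47
tcp_pos: [0.522, 0.3888, 0.1171]
orientation: [0.153, 0.569, 0.78, 0.209]
wrist_force: [0.6, 0.3, -2.0]
finger_gap: 0.021
```

```bash
python3 r.py 0; python3 m.py
```

```text
q [ 0.58  0.2  -0.56  0.3  -0.13  0.23] F [ 0.6  0.3 -2. ] gap 0.021 slot coords [-0.0023  0.0002  0.0377]
at [0.522  0.3888 0.1171] t 12.47 xyz [-0.0002  0.0023  0.0004] twist [ 0.0004 -0.0004  0.0009]
block top h near end 189 [0.0702 0.0002 0.0301] [[ 0.0563 -0.0132  0.0258]
 [ 0.0798  0.0131  0.0322]]
```

Request:
servo_tool(
  targets=[
    {"xyz": [0, 0, 0.0005], "twist": [0, 0, 0], "jaw": 0},
    {"xyz": [0, 0, 0.001], "twist": [0, 0, 0], "jaw": 0},
    {"xyz": [0, 0, 0.0015], "twist": [0, 0, 0], "jaw": 0},
    {"xyz": [0, 0, 0.0015], "twist": [0, 0, 0], "jaw": 0},
    {"xyz": [0, 0, 0.0015], "twist": [0, 0, 0], "jaw": 0},
  ],
)

```text
clock: 12.93
tcp_pos: [0.5223, 0.3889, 0.1167]
orientation: [0.153, 0.569, 0.78, 0.209]
wrist_force: [-6.9, -4.3, 6.7]
finger_gap: 0.0211
```

```bash
python3 r.py 0
```

```text
q [ 0.58  0.2  -0.56  0.3  -0.13  0.23] F [-6.9 -4.3  6.7] gap 0.0211 slot coords [-0.0023  0.0002  0.0373]
at [0.5223 0.3889 0.1167] t 12.93 xyz [-0.0002  0.0023 -0.    ] twist [ 0.0008 -0.0003  0.0011]
```

Contact is felt: about 11 N along the slope normal, at the same TCP height above the sole as in the grasp. Releasing and backing out.

Request:
servo_tool(
  targets=[
    {"xyz": [0, 0, 0], "twist": [0, 0, 0], "jaw": 0},
    {"xyz": [0, 0, 0], "twist": [0, 0, 0], "jaw": 0},
    {"xyz": [0, 0, 0], "twist": [0, 0, 0], "jaw": 0.3},
    {"xyz": [0, 0, 0], "twist": [0, 0, 0], "jaw": 0.4},
    {"xyz": [0, 0, 0], "twist": [0, 0, 0], "jaw": 0.55},
    {"xyz": [0, 0, 0], "twist": [0, 0, 0], "jaw": 0.6},
    {"xyz": [0, 0, 0], "twist": [0, 0, 0], "jaw": 0.6},
    {"xyz": [0, 0, 0], "twist": [0, 0, 0], "jaw": 0.6},
    {"xyz": [0, 0, -0.01], "twist": [0, 0, 0], "jaw": 0.6},
    {"xyz": [0, 0, -0.03], "twist": [0, 0, 0], "jaw": 0.6},
    {"xyz": [0, 0, -0.06], "twist": [0, 0, 0], "jaw": 0.6},
    {"xyz": [0, 0, -0.09], "twist": [0, 0, 0], "jaw": 0.6},
  ],
)

```text
clock: 13.93
tcp_pos: [0.4787, 0.3746, 0.194]
orientation: [0.152, 0.57, 0.78, 0.208]
wrist_force: [-0.5, 0.7, 0.0]
finger_gap: 0.0512
```

Request:
servo_tool(
  targets=[
    {"xyz": [0, 0, -0.02], "twist": [0, 0, 0], "jaw": 0.6},
    {"xyz": [0, 0, -0.05], "twist": [0, 0, 0], "jaw": 0.6},
    {"xyz": [0, -0.02, -0.07], "twist": [0, 0, 0], "jaw": 0.6},
    {"xyz": [0, -0.04, -0.08], "twist": [0, 0, 0], "jaw": 0.6},
    {"xyz": [0, -0.04, -0.08], "twist": [0, 0, 0], "jaw": 0.6},
    {"xyz": [0, -0.04, -0.08], "twist": [0, 0, 0], "jaw": 0.6},
  ],
)

```text
clock: 14.43
tcp_pos: [0.4078, 0.3525, 0.244]
orientation: [0.153, 0.569, 0.78, 0.21]
wrist_force: [0.1, 0.2, -0.1]
finger_gap: 0.0513
```

```bash
python3 m.py; python3 - <<'E'
from h import *
s=env.get_state(); print(s['clock'],s['wrist_force'],s['finger_gap'])
c=load('scene');P=cloud(c);D=(P-SLOT)@np.array([EX,EY,NZ]).T
k=(abs(D[...,0])<.1)&(abs(D[...,1])<.03)&(D[...,2]>.06)&(D[...,2]<.08)
p=D[k]; print('grip top',k.sum(),cv2.minAreaRect((p[:,:2]*1000).astype(np.float32)),np.median(p[:,2]))
b=c['color'][270:480,300:560,::-1]; t=cam('top')
cv2.imwrite('pics/end.png',np.hstack([cv2.resize(b,(400,323)),cv2.resize(t['color'][:,:,::-1],(400,323))]))
D=(cloud(t)-SC)@np.array([SX,SY,[0,0,1]]).T
m=cv2.inRange(cv2.cvtColor(t['color'],cv2.COLOR_RGB2HSV),(5,60,60),(25,255,255))>0
k=m&(abs(D[...,0])<.1)&(D[...,1]<.1)&(D[...,1]>-.22)
print('chips',k.sum(),np.round(np.percentile(D[k],[1,25,50,75,99],axis=0),3))
E
```

```text
block top h near end 185 [ 0.0694 -0.0003  0.0298] [[ 0.0558 -0.0131  0.0256]
 [ 0.0796  0.0129  0.0315]]
14.4833 [ 0.4300175  -0.26166078 -0.16884514] 0.05115057858988193
grip top 474 ((-0.9741249084472656, 0.7526264190673828), (22.636337280273438, 103.0159683227539), 89.85395050048828) 0.06925837360904585
chips 945 [[-0.07  -0.162  0.006]
 [-0.042 -0.147  0.019]
 [-0.013 -0.138  0.021]
 [ 0.041 -0.123  0.031]
 [ 0.073 -0.115  0.035]]
```

View pics/end.png

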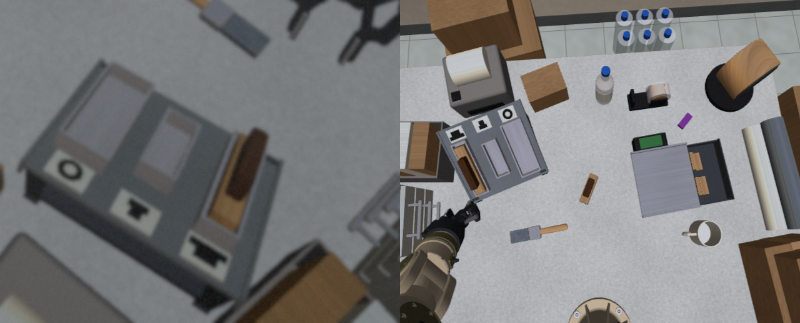

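The scraper sits in its slot: centre about (−1, +0.8) mm, block top 30 mm above the slot floor, direction within 0.2°. All the chips are in the tray, the bystanders haven't moved, and the gripper is clear. Handing in.

```bash
python3 -c "
from h import *
print(env.hand_in())"
```

```text
the job is handed in; nothing more can be done
None
```

The four chips are in the catch tray and the scraper is back in its own slot. I handed the job in at about 14.5 s of the 56 s allowed; the hand-in reports no verdict.

- **Sweep:** I gripped the scraper by its bar at 80 N and cleared the plate in one pass, with the sole 1–2 mm above it. Pictures showed the plate empty and only the scraper near the chips.
- **Placing:** I set the scraper in the slot labelled with the long block and pressed it down with about 11 N of contact before letting go.
- **Scraper check:** The last measurement put the scraper about 1 mm from the slot centre both along and across, and within about 0.2° of its direction. Its sole is on the floor, with the block top 30 mm above it.
- **Chip check:** All chip points lie 115–162 mm on the tray side of the plate centre. They are no more than 35 mm above the bench. The chips lie in two touching pairs, so I counted four from their outlines and area, not as four separate pieces.
- **Surroundings:** The other items look unmoved in the last picture, and the gripper is clear of everything.

No check failed. One reading disagreed: before lowering, depth showed the scraper about 3 mm further up the slope than the grasp suggested, and I corrected for that on the way down.

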